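Load a spring scale to its target mark with brass weights

ROBOT

A 6-joint arm with a two-finger parallel gripper is mounted at the origin on a cart in front of the work surface, level with it; the furniture and walls round the work are solid. World frame = base frame: x ahead of the robot, y to its left, z up, the work surface at z = 0. Lengths are in m, angles in rad, forces in N, time in s.
With the tool pointing down it reaches from about 0.35 to 0.975 m from the base axis. Payload 4.9 kg.
Tool frame: the origin (TCP) lies on the centre line of the jaws, within the pads' length; the fingertips stand 14 mm ahead of it and the grasp point (between the pads) lies 5 mm behind it; y points along the fingers, z is the direction in which the jaws open and shut, and the axes are right-handed (so a half turn about y gives the same grasp; the last joint's range is limited). The gripper opens to 85 mm and grips with 20 to 120 N. Pads are 22 mm wide; open, the fingers measure 114 mm over their backs; the gripper's body (76 mm by 85 mm) begins 54 mm behind the grasp point. The pads swing forward as they close: fully open they stand 13 mm farther back than shut.
Start: joints at [1.225, 0.053, 1.613, -0, 1.476, -0.119], TCP at [0.141, 0.609, 0.245] pointing down, gripper open.
Joint ranges: [-3.01, 3.01], [-1.01, 2.22], [0.06, 2.58], [-1.02, 4.17], [0.09, 2.62], [-3.14, 3.14]. Speed limits (rad/s): [2.57, 2.57, 3.14, 3.14, 3.14, 3.14].

INTERFACE

Orientations are given as a rotation vector (axis times angle).
In Python, from station import ctrl gives the robot as it stands.
- The arm moves only by the tool servo_tool, never from a script. Its arguments are lists of equal length, an entry for each row: "delta_pos": the shift along the tool's x, y, z in m, a list of three; "dr": the turn, a rotation vector about the tool's x, y, z in degrees, a list of three; "grip": the opening, from 0 (shut) to 1 (fully open). In form: {"delta_pos": [[x, y, z], ...], "dr": [[rx, ry, rz], ...], "grip": [grip, ...]}. A call has 1 to 5 rows; each row shifts and turns the pose as measured when the row begins, along the tool's axes as they then stand; what a row does not reach is not made up. A row lasts 1/8 s, in which the tool goes at most 62.5 mm and 10.7 degrees, less where a joint would pass 70% of its speed; a pose out of reach is approached as far as the arm can. A call is refused whole if a number of a shift passes 0.0625 or a number of a turn 10.7, either way. A call with a gripper value outside its range is refused whole. The fingers move at their own pace and stop on an object; "grip_force" is the grip in N (left out, the last holds). Time passes only in rows, so rows that do not move let the fingers close. It gives the time, the measured TCP pose, the force and the opening at its end, in the units of the state.
- ctrl.get_obs(): the state, without advancing time (a new reading comes with each control period).
- ctrl.get_image(name): name is "scene" or "top" or "wrist"; returns the picture (480x640x3 uint8, red, green, blue); there is no depth.
- ctrl.camera_params(name): a dict with "fovy" (degrees; the focal length in pixels is half the picture's height over the tangent of half this angle, whatever the lens; pixels are square), "cx", "cy" (the principal point, pixels), "eye" and "rotation" of the camera in the world. Camera axes: x right, y down, z forward; pixel columns grow to the right and rows downward; lengths in m; the calibration is good to about 2 mm. A picture is of the moment at which its call begins: read the wrist's pose just before it. camera_params takes no time and is no camera call; for the wrist camera it gives the pose at the moment of the call.
- ctrl.finish_job(): hands the job in, once; it reports no verdict.
Trained networks look in the newest picture that a camera, given by its name, has taken for a name from the list of things; names that differ only in an ending like _2 or _b are one class to them, and where a whole thing is asked for, a point or a joint stands for the part that bears it (a point fixed in the world has none). Each returns a list of dicts, best first, with "score" (0 to 1); they miss things now and then, are a little off and sometimes report something else, mostly with a low value. They report only what shows in the picture. A call takes as long as a camera call. They do not tell look-alikes from the thing itself.
- ctrl.masks_of(camera, label): "pixels" (480x640 bool, what is visible of it) and "extent" ([left, top, right, bottom] in pixels, round what is visible of it).
The state is a dict: "t": time; "q": joint angles; "dq": joint speeds; "effort": joint torques, N m; "tool_pos": TCP position; "tool_rot": TCP orientation; "contact_force": force on the tool from outside, world axes, zero at the start; "wrist_torque": the same for the moment, N m; "opening": finger opening in m.
Only numpy, scipy, OpenCV 4.12 (cv2) and the standard library are available. Lean on these libraries where they do the work, as an engineer would, in place of code of your own. Each camera call takes 0.05 s, during which the arm holds its last target.

TASK

Load the spring scale on the lab table with the brass weights, the small one, the large one or both, whichever is needed, so that the red pointer on its pan comes to rest within the green band. Set weights down gently and upright on the pan; any weight you do not need stays standing upright on the table. Do not move the green band.

Things in the scene. Friction and masses are not known exactly. Their poses are not given: they have to be found in the camera images.
- weight_small: Small brass weight, 200 g: a round body 32 mm in diameter and 30 mm high with a knob 17 mm in diameter on a thin neck, 50 mm high in all; starts standing loose on the table in front of the scale. Origin: centre of its underside; z up along its axis. Grasp it round the body or by the knob.
- weight_large: Large brass weight, 400 g: the same shape, body 42 mm in diameter and 38 mm high, knob 17 mm in diameter, 60 mm high in all; starts standing loose on the table in front of the scale. Origin: centre of its underside; z up along its axis. Grasp it round the body or by the knob.
- pan: Level steel pan of the fixed spring scale, 100 mm (x) by 170 mm (y), rim 5 mm high. Origin: centre of its upper face, 135 mm above the table when empty. Slides straight down, without tilting, 16 mm per 200 g put anywhere on it (stop at 60 mm; take under 25 N, drop nothing on it). Both weights fit, 40 mm either side of the centre along y. Its red pointer sticks out at its right (-y) edge, level with the origin.
- band: Green target block, 20 mm high, 52 mm wide, on the upright white plate (top 162 mm above the table, lines 8 mm apart) at the pan's right (-y) end, 127 mm from its centre. Origin: its middle, 13 to 54 mm below the empty pan's pointer; friction holds it. The pointer is within the band when pan's height is within 10 mm of band's.
Not all that is in view belongs to the job. Leave any turquoise look-alike of the weight_small alone.

How it is judged:
By the outcome, as a careful person would: the job done as asked, in the order asked, and still so for the second after the job is handed in, with the robot touching nothing.
It also fails if it takes over 54 s, if anything falls off the work surface, if the arm or the gripper's body presses on something with over 40 N, if the wrist force passes 120 N, or if a joint passes its speed limit or range.

## Working session

There is one attempt and no reset: what is moved stays moved. The work goes in short steps, Python scripts to look and compute and a tool call to move; the robot and the scene stay as the last step left them, time stands still between calls to the robot, and variables do not carry over. Pictures are saved under pics/ and viewed, and the job is handed in when it is done.

Besides the shell and the picture viewer there is one more tool, called as name(argument=value, ...), one argument or row to a line, values as JSON. servo_tool: Moves the arm, as the interface text tells. Its arguments: {"type":"object","properties":{"delta_pos":{"type":"array","items":{"type":"array","items":{"type":"number"}}},"dr":{"type":"array","items":{"type":"array","items":{"type":"number"}}},"grip":{"type":"array","items":{"type":"number"}},"grip_force":{"type":"number"}},"required":["delta_pos","dr","grip"]}

```bash
ls; mkdir -p pics
python3 - <<'E'
from station import ctrl
import cv2
for n in ("scene","top"):
    im=ctrl.get_image(n); cv2.imwrite(f"pics/{n}0.png",im[:,:,::-1]); print(n,ctrl.camera_params(n))
print(ctrl.get_obs())
E
```

```text
pics
scene {'fovy': 46.076938290164456, 'cx': 321.1163597648508, 'cy': 244.7405110135517, 'eye': array([0.26165282, 0.68795531, 0.65599629]), 'rotation': array([-0.56654837,  2.64355838, -1.2493887 ])}
top {'fovy': 55.98573111203013, 'cx': 321.86708902761256, 'cy': 239.10740091705878, 'eye': array([0.38632881, 0.09867586, 0.93885309]), 'rotation': array([-2.11770182,  2.15250172, -0.16296384])}
{'t': 0.1, 'q': array([ 1.22501951e+00,  5.33190452e-02,  1.61414967e+00,  1.50434707e-05,
        1.47598891e+00, -1.18997936e-01]), 'dq': array([ 0.00139364,  0.00010917, -0.00286572, -0.00073146, -0.00218351,
        0.00057822]), 'effort': array([-1.19039379e-05, -3.94901776e+01, -3.71361959e+01, -1.67142039e-04,
        3.92503527e-03, -8.62339704e-06]), 'tool_pos': array([0.14033817, 0.60849534, 0.24417264]), 'tool_rot': array([-1.5652664 ,  0.17843755, -0.17773859]), 'contact_force': array([-0.36953829,  1.10182667, -0.62389131]), 'wrist_torque': array([-0.05844803,  0.02775266,  0.01419783]), 'opening': 0.08546883169322338}
```

View pics/scene0.png

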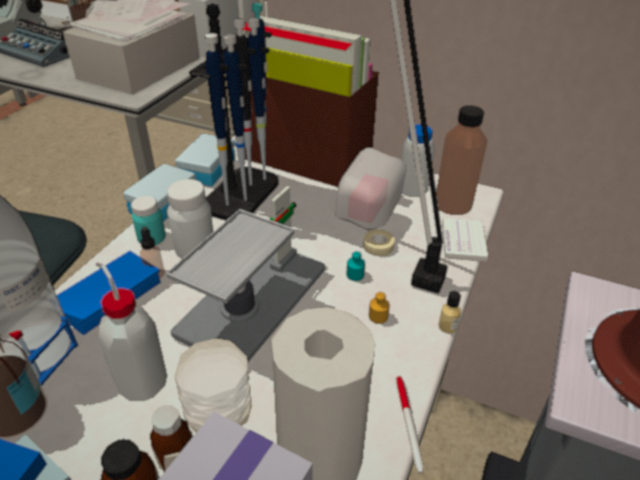

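View pics/top0.png

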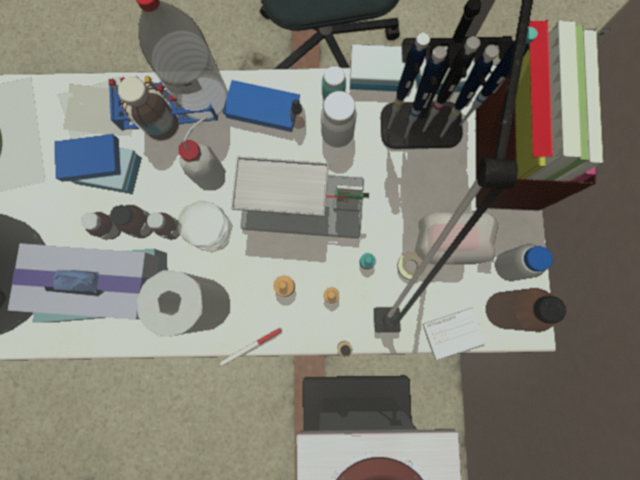

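```bash
cat > h.py <<'E'
import numpy as np, cv2
from scipy.spatial.transform import Rotation as R
def cam(p):
    f=240/np.tan(np.radians(p['fovy']/2)); return f,p['cx'],p['cy'],np.array(p['eye']),R.from_rotvec(p['rotation']).as_matrix()
def ray(p,u,v):
    f,cx,cy,e,M=cam(p); d=M@np.array([(u-cx)/f,(v-cy)/f,1.]); return e,d/np.linalg.norm(d)
def atz(p,u,v,z):
    e,d=ray(p,u,v); return e+d*(z-e[2])/d[2]
def proj(p,X):
    f,cx,cy,e,M=cam(p); c=M.T@(np.array(X)-e); return f*c[0]/c[2]+cx,f*c[1]/c[2]+cy
def tri(l):
    A=np.zeros((3,3));b=np.zeros(3);ers=[]
    for p,u,v in l:
        e,d=ray(p,u,v);P=np.eye(3)-np.outer(d,d);A+=P;b+=P@e
    X=np.linalg.solve(A,b)
    return X,[np.round(np.array(proj(p,X))-(u,v),1) for p,u,v in l]
E
python3 - <<'E'
from station import ctrl
import cv2,numpy as np
from h import *
t=cv2.imread('pics/top0.png');s=cv2.imread('pics/scene0.png')
cv2.imwrite('pics/c1.png',np.hstack([cv2.resize(t[150:330,220:420],None,fx=2,fy=2,interpolation=2),cv2.resize(s[180:330,250:450],(400,360),interpolation=2)]))
T=ctrl.camera_params('top');S=ctrl.camera_params('scene')
for n in('top','scene'):
  for l in('weight_small','weight_large','band','pan'):
    for m in ctrl.masks_of(n,l): 
        ys,xs=np.nonzero(m['pixels']);print(n,l,round(m['score'],2),m['extent'],xs.mean().round(1),ys.mean().round(1))
for u,v in((284,286),(331,296),(367,261),(387,320)):print(atz(T,u,v,.03).round(3))
E
```

```text
top weight_small 0.71 [357.5, 253.9, 373.7, 268.3] 366.8 261.2
top weight_small 0.66 [322.2, 286.8, 337.8, 303.8] 330.6 295.7
top weight_large 0.89 [271.0, 278.4, 298.6, 294.6] 283.4 286.1
top weight_large 0.25 [322.0, 285.2, 338.5, 302.8] 330.7 295.4
top band 0.59 [335.4, 187.3, 365.4, 200.2] 354.2 195.6
top pan 0.75 [233.6, 157.4, 346.8, 219.4] 279.8 186.4
scene weight_small 0.66 [347.1, 252.5, 365.4, 278.3] 356.0 266.4
scene weight_small 0.55 [373.3, 288.5, 390.4, 322.1] 379.2 308.1
scene weight_large 0.59 [372.6, 292.6, 390.2, 322.4] 378.9 308.1
scene band 0.43 [271.5, 202.9, 296.4, 223.7] 288.1 213.2
scene pan 0.56 [168.9, 207.0, 295.4, 301.9] 231.1 254.9
[0.438 0.181 0.03 ]
[0.417 0.087 0.03 ]
[0.486 0.013 0.03 ]
[ 0.368 -0.022  0.03 ]
```

View pics/c1.png

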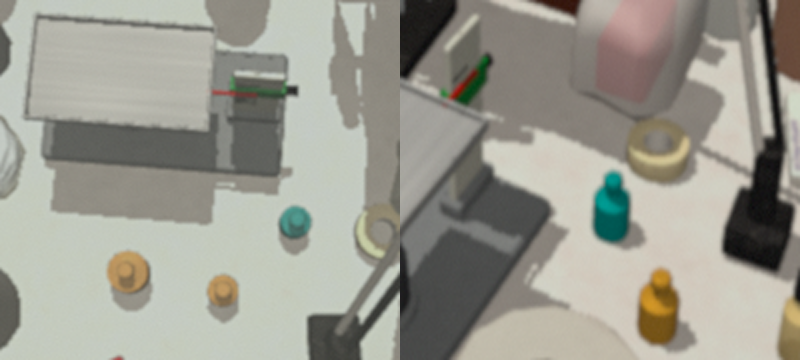

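Look-alike candidates in the top view: small brass at (331,296), the turquoise copy at (367,261) which I leave alone, and the large brass at (284,286). The crop confirms the colours and the larger body at left. The plate with the green band is at about (352,193). Next I'll look at the wrist camera.

Run:
```python
from station import ctrl
import cv2,numpy as np
from h import *
o=ctrl.get_obs();p=ctrl.camera_params('wrist');im=ctrl.get_image('wrist');cv2.imwrite('pics/w0.png',im[:,:,::-1])
M=R.from_rotvec(o['tool_rot']).as_matrix()
print(p,o['tool_pos']);print(M.round(3));print('cam in tool',(M.T@(p['eye']-o['tool_pos'])).round(4));print((M.T@cam(p)[4]).round(3))
T=ctrl.camera_params('top')
for z in(.135,):
  for u,v in((239,158),(328,163),(233,209),(325,214)):print(atz(T,u,v,.14).round(3))
```

```text
{'fovy': 58.0011861325057, 'cx': 320.3540703289785, 'cy': 245.47451352085173, 'eye': array([0.07029273, 0.62595014, 0.37323889]), 'rotation': array([2.27555379, 1.81102339, 0.25915579])} [0.14053256 0.60895507 0.24526162]
[[ 0.974  0.     0.225]
 [-0.225 -0.     0.974]
 [ 0.    -1.    -0.   ]]
cam in tool [-0.0723 -0.128   0.0008]
[[-0.    0.96  0.28]
 [-0.   -0.28  0.96]
 [ 1.    0.    0.  ]]
[0.669 0.254 0.14 ]
[0.657 0.09  0.14 ]
[0.573 0.264 0.14 ]
[0.561 0.097 0.14 ]
```

View pics/w0.png

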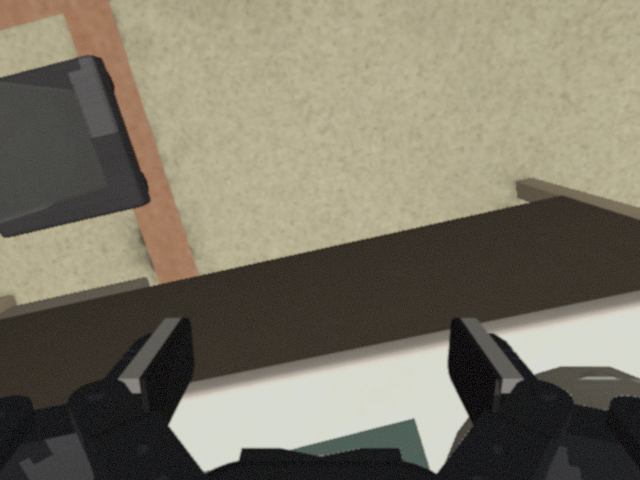

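Run:
```python
from station import ctrl
from h import *
T=ctrl.camera_params('top');S=ctrl.camera_params('scene')
print('roll',tri([(T,172,302),(S,323,345)]))
print('bottle',tri([(T,189,150),(S,117,300)]))
print('small knob',tri([(T,331,295),(S,380,297)]))
print('lampjoint',tri([(T,497,172),(S,400,0)]))
```

```text
roll (array([0.4051822 , 0.34271417, 0.21605601]), [array([0. , 0.1]), array([-0.1, -0. ])])
bottle (array([0.67824356, 0.34027934, 0.16309821]), [array([-0.1, -0.3]), array([0.4, 0.1])])
small knob (array([0.41860445, 0.08772255, 0.04754165]), [array([-0. , -0.1]), array([0.1, 0. ])])
lampjoint (array([ 0.51777992, -0.10959263,  0.42393229]), [array([ 4.8, 23. ]), array([-18.7,  -5.8])])
```

servo_tool(
  delta_pos=[
    [0, -0.06, 0],
    [0, -0.06, 0],
    [0, -0.05, 0],
  ],
  dr=[
    [0, -3, 0],
    [0, -3, 0],
    [0, -3, 0],
  ],
  grip=[1, 1, 1],
)

```text
t: 0.92
tool_pos: [0.1399, 0.607, 0.4116]
tool_rot: [-1.584, 0.054, -0.047]
contact_force: [-0.5, 0.3, -0.4]
opening: 0.0856
```

servo_tool(
  delta_pos=[
    [0.029, 0, -0.047],
    [0.029, 0, -0.047],
    [0.029, 0, -0.047],
    [0.029, 0, -0.047],
    [0.029, 0, -0.047],
  ],
  dr=[
    [0, 0, 0],
    [0, 0, 0],
    [0, 0, 0],
    [0, 0, 0],
    [0, 0, 0],
  ],
  grip=[1, 1, 1, 1, 1],
)

```text
t: 1.55
tool_pos: [0.2722, 0.3606, 0.4207]
tool_rot: [-1.572, 0.043, -0.047]
contact_force: [0.8, -0.2, -0.2]
opening: 0.0852
```

servo_tool(
  delta_pos=[
    [0.029, 0, -0.047],
    [0.029, 0, -0.047],
    [0.029, 0, -0.047],
    [0.029, 0, -0.047],
    [0.029, 0, -0.047],
  ],
  dr=[
    [0, 0, 0],
    [0, 0, 0],
    [0, 0, 0],
    [0, 0, 0],
    [0, 0, 0],
  ],
  grip=[1, 1, 1, 1, 1],
)

```text
t: 2.17
tool_pos: [0.4057, 0.1093, 0.4231]
tool_rot: [-1.57, 0.037, -0.051]
contact_force: [0.8, 0.5, -0.7]
opening: 0.085
```

```bash
cat > w.py <<'E'
import sys
from station import ctrl
from h import *
import pickle
n=sys.argv[1]
o=ctrl.get_obs();p=ctrl.camera_params('wrist');im=ctrl.get_image('wrist');cv2.imwrite(f'pics/{n}.png',im[:,:,::-1]);pickle.dump((o,p),open(f'{n}.pkl','wb'))
print(o['t'],o['tool_pos'].round(4),o['q'].round(2),o['contact_force'].round(1));print(R.from_rotvec(o['tool_rot']).as_matrix().round(3))
E
python3 w.py w1
```

```text
2.175 [0.4057 0.1093 0.4231] [ 0.09 -0.49  1.79 -0.    1.84 -1.43] [ 0.8  0.5 -0.7]
[[ 0.998  0.009  0.056]
 [-0.056  0.001  0.998]
 [ 0.009 -1.     0.001]]
```

View pics/w1.png

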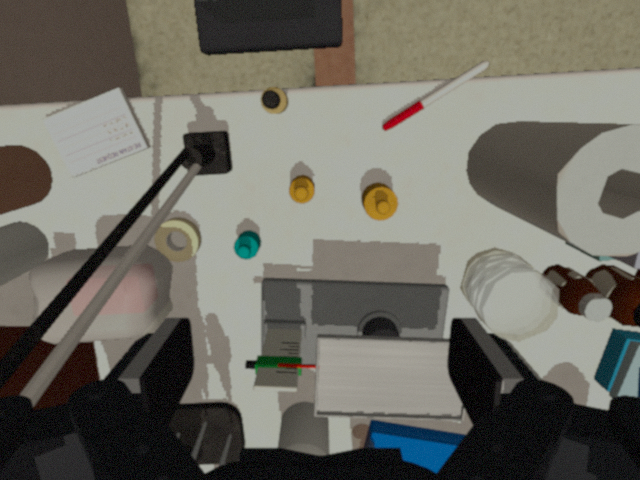

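Run:
```python
import cv2,numpy as np
w=cv2.imread('pics/w1.png');t=cv2.imread('pics/top0.png')
a=cv2.resize(w[310:400,235:335],None,fx=4,fy=4,interpolation=2)
b=cv2.resize(t[165:225,315:395],(400,300),interpolation=2)
c=np.zeros((360,800,3),np.uint8);c[:360,:400]=a;c[:300,400:]=b
cv2.imwrite('pics/c2.png',c)
```

```text
(no output)
```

View pics/c2.png

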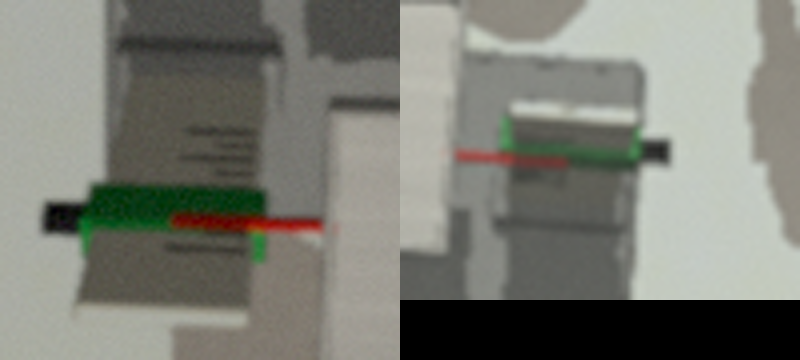

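Run:
```python
import pickle
from station import ctrl
from h import *
o,W=pickle.load(open('w1.pkl','rb'))
T=ctrl.camera_params('top')
A=[atz(W,235+u/4,310+v/4,.162) for u,v in((85,303),(248,312))];print('plate top front',A)
B=[atz(T,315+u/5,165+v/5,.162) for u,v in((512,122),(635,125))]
B=[atz(T,315+(u-400)/5,165+v/5,.162) for u,v in((512,122),(635,125))];print('top cam',B)
d=A[1]-A[0];n=np.array([d[1],-d[0],0]);n/=np.linalg.norm(n); n*=np.sign(n[0])
def onplane(p,u,v,off):
    e,r=ray(p,u,v);return e+r*((A[0]+n*off-e)@n)/(r@n)
for nm,v in(('l',131),('l',145),('l',157),('l',172),('l',248)):print(nm,onplane(W,235+210/4,310+v/4,0).round(4))
for off in(0,-.005,-.01,-.015):
  print(off,[onplane(W,235+130/4,310+v/4,off)[2].round(4) for v in(185,219,229)])
print('pan front edge', [atz(W,235+u/4,310+v/4,.14) for u,v in((330,100),)], atz(W,440,338,.14))
```

```text
plate top front [array([0.5976948 , 0.03336309, 0.162     ]), array([0.6027916 , 0.07540285, 0.162     ])]
top cam [array([0.60004322, 0.07423281, 0.162     ]), array([0.59816577, 0.03067464, 0.162     ])]
l [0.6008 0.0591 0.0704]
l [0.6009 0.0597 0.0789]
l [0.601  0.0602 0.0859]
l [0.601  0.0608 0.0944]
l [0.6014 0.0636 0.1339]
0 [np.float64(0.1041), np.float64(0.1218), np.float64(0.1268)]
-0.005 [np.float64(0.1123), np.float64(0.1297), np.float64(0.1346)]
-0.01 [np.float64(0.1204), np.float64(0.1375), np.float64(0.1423)]
-0.015 [np.float64(0.1286), np.float64(0.1454), np.float64(0.1501)]
pan front edge [array([0.55458895, 0.09942815, 0.14      ])] [0.56543187 0.228715   0.14      ]
```

servo_tool(
  delta_pos=[
    [0, 0.06, 0],
    [0, 0.06, 0],
    [0, 0, 0],
    [0, 0, 0],
    [0, 0, 0],
  ],
  dr=[
    [0, 0, 0],
    [0, 0, 0],
    [0, 0, -10],
    [0, 0, -10],
    [0, 0, -10],
  ],
  grip=[1, 1, 1, 1, 1],
)

```text
t: 2.85
tool_pos: [0.4125, 0.1008, 0.2989]
tool_rot: [-1.55, -0.374, -0.485]
contact_force: [-0.5, 0.4, 0.6]
opening: 0.0854
```

```bash
python3 w.py w2
```

```text
2.85 [0.4125 0.1008 0.2989] [ 0.13 -0.88  2.27 -0.12  1.22 -1.35] [-0.5  0.4  0.6]
[[ 0.852  0.518  0.074]
 [-0.061 -0.041  0.997]
 [ 0.52  -0.854 -0.003]]
```

View pics/w2.png

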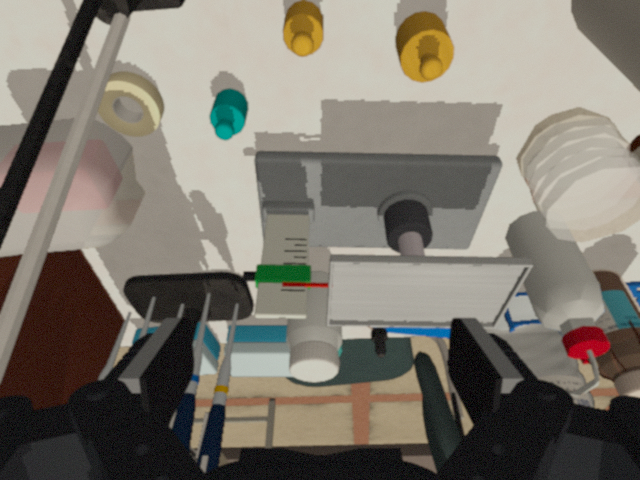

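Run:
```python
import cv2,numpy as np
w=cv2.imread('pics/w2.png')
cv2.imwrite('pics/c3.png',cv2.resize(w[225:325,240:340],None,fx=6,fy=6,interpolation=2))
cv2.imwrite('pics/c4.png',cv2.resize(w[0:100,270:470],None,fx=4,fy=4,interpolation=2))
```

```text
(no output)
```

View pics/c3.png

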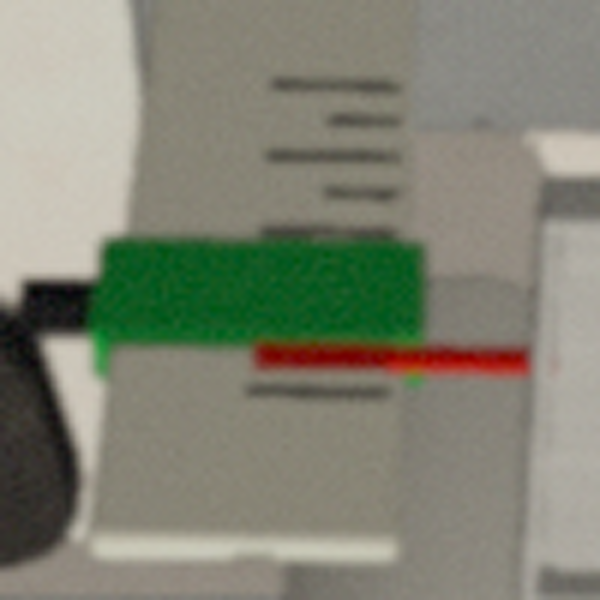

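View pics/c4.png

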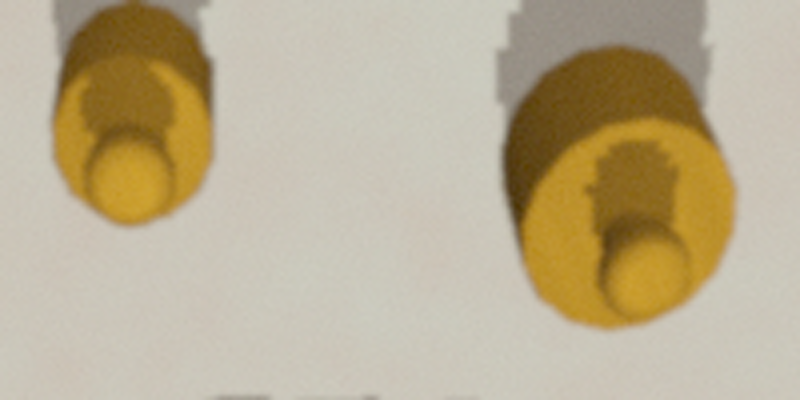

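Run:
```python
import pickle
from station import ctrl
from h import *
o,W1=pickle.load(open('w1.pkl','rb'));o,W=pickle.load(open('w2.pkl','rb'))
S=ctrl.camera_params('scene');T=ctrl.camera_params('top')
c3=lambda u,v:(240+u/6,225+v/6)
c2=lambda u,v:(235+u/4,310+v/4)
P=[(0,0)]
# corners: front face bottom-left, bottom-right, plate top corners
for nm,a,b in(('botL',(103,240),(92,184)),('botR',(424,243),(266,190)),('topRfront',(424,343),(266,222)),('plateTL',(95,538),(83,302)),('plateTR',(398,538),(248,312)),('line.134 L',(248,390),(166,248)),('ptr tip',(255,357),(172,220)),('ptr root',(528,360),(322,227))):
    print(nm,tri([(W,*c3(*a)),(W1,*c2(*b))]))
print(cam(W)[3])
A=np.array([.5977,.0334,.162]);n=np.array([.993,-.12*.6,0]);n/=np.linalg.norm(n)
for off in(0,-.003,-.006,-.01):
  r=[]
  for v in(240,343):
    e,d=ray(W,*c3(130,v));X=e+d*((A+n*off-e)@n)/(d@n);r.append(X[2].round(4))
  print(off,r)
# weights
g=lambda u,v:(270+u/4,v/4)
for nm,a,b,t in(('small knob',(130,178),(302,196),(331,295)),('large knob',(646,272),(381,208),(284.5,286))):
    print(nm,tri([(W,*g(*a)),(W1,*b),(T,*t)]))
```

```text
botL (array([0.59545511, 0.02771221, 0.10720611]), [array([0.2, 0. ]), array([-0.2, -0. ])])
botR (array([0.60088252, 0.07802176, 0.10623676]), [array([-0.,  0.]), array([ 0., -0.])])
topRfront (array([0.59697205, 0.07900078, 0.12928599]), [array([ 0.2, -0. ]), array([-0.2,  0. ])])
plateTL (array([0.5972312 , 0.03226631, 0.16204928]), [array([0.7, 0. ]), array([-0.6, -0.1])])
plateTR (array([0.60492728, 0.07495416, 0.15891738]), [array([ 0.2, -0. ]), array([-0.1, -0. ])])
line.134 L (array([0.60057338, 0.05159664, 0.13406362]), [array([-0.1, -0. ]), array([0.1, 0. ])])
ptr tip (array([0.59141813, 0.05404188, 0.13484744]), [array([-0., -0.]), array([0., 0.])])
ptr root (array([0.59676067, 0.09470404, 0.13350709]), [array([ 0.1, -0. ]), array([-0.1,  0. ])])
[0.28435461 0.1112825  0.37087103]
0 [np.float64(0.1057), np.float64(0.1263)]
-0.003 [np.float64(0.1082), np.float64(0.1286)]
-0.006 [np.float64(0.1107), np.float64(0.1309)]
-0.01 [np.float64(0.114), np.float64(0.134)]
small knob (array([0.42000681, 0.08775251, 0.04585399]), [array([0.8, 1.5]), array([-0.6, -2.2]), array([-0.1, -0.8])])
large knob (array([0.43711893, 0.17904308, 0.06159842]), [array([-2.5,  1.7]), array([ 0.2, -1.4]), array([-0.8, -0.2])])
```

servo_tool(
  delta_pos=[
    [0, 0, 0],
    [0, 0, 0],
    [0, 0, 0],
  ],
  dr=[
    [0, 0, 10.5],
    [0, 0, 10.5],
    [0, 0, 9.8],
  ],
  grip=[1, 1, 1],
)

```text
t: 3.28
tool_pos: [0.4063, 0.1027, 0.2962]
tool_rot: [-1.571, 0.057, -0.05]
contact_force: [-0.6, 0.4, 0.8]
opening: 0.0859
```

```bash
python3 w.py w3
python3 - <<'E'
from station import ctrl
from h import *
T=ctrl.camera_params('top');S=ctrl.camera_params('scene')
print('bottle',tri([(T,345,348),(S,454,297)]))
im=ctrl.get_image('wrist');
for m in ctrl.masks_of('wrist','weight_small'):
    ys,xs=np.nonzero(m['pixels']);print(m['score'],m['extent'])
    p=ctrl.camera_params('wrist');print(atz(p,xs.mean(),ys.mean(),.025))
E
```

```text
3.275 [0.4063 0.1027 0.2962] [ 0.07 -0.49  1.99 -0.    1.65 -1.43] [-0.6  0.4  0.8]
[[ 0.998 -0.005  0.068]
 [-0.068 -0.001  0.998]
 [-0.005 -1.    -0.001]]
bottle (array([0.3160895 , 0.06311884, 0.06826741]), [array([0.2, 1.2]), array([-1.6, -0.2])])
0.91 [219.1, 266.5, 255.9, 304.3]
[0.48580726 0.01377357 0.025     ]
0.76 [285.3, 193.3, 318.4, 230.9]
[0.41864447 0.08732113 0.025     ]
```

View pics/w3.png

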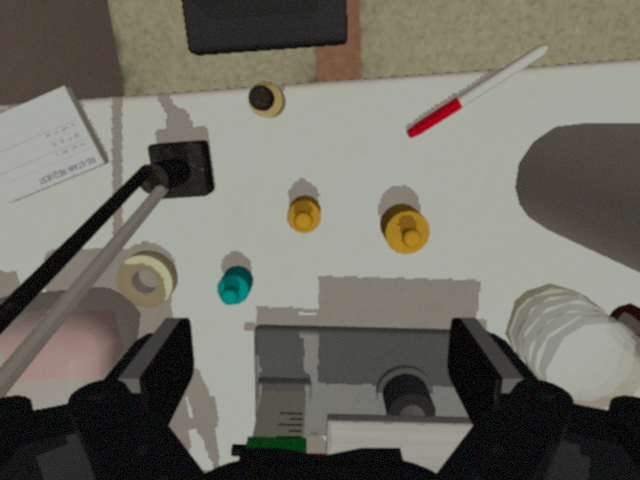

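servo_tool(
  delta_pos=[
    [0.013, 0.03, -0.0145],
    [0, 0.055, 0],
    [0, 0.055, 0],
    [0, 0.05, 0],
    [0, 0.02, 0],
  ],
  dr=[
    [0, 0, 0],
    [0, 0, 0],
    [0, 0, 0],
    [0, 0, 0],
    [0, 0, 0],
  ],
  grip=[1, 1, 1, 1, 1],
)

```text
t: 4.05
tool_pos: [0.4214, 0.0875, 0.0846]
tool_rot: [-1.571, 0.036, -0.069]
contact_force: [0.5, 0.1, -0.6]
opening: 0.0854
```

```bash
python3 w.py w4
```

```text
4.05 [0.4214 0.0875 0.0846] [ 0.03 -0.29  2.21 -0.    1.2  -1.47] [ 0.5  0.1 -0.6]
[[ 0.998  0.021  0.067]
 [-0.067 -0.002  0.998]
 [ 0.021 -1.    -0.   ]]
```

View pics/w4.png

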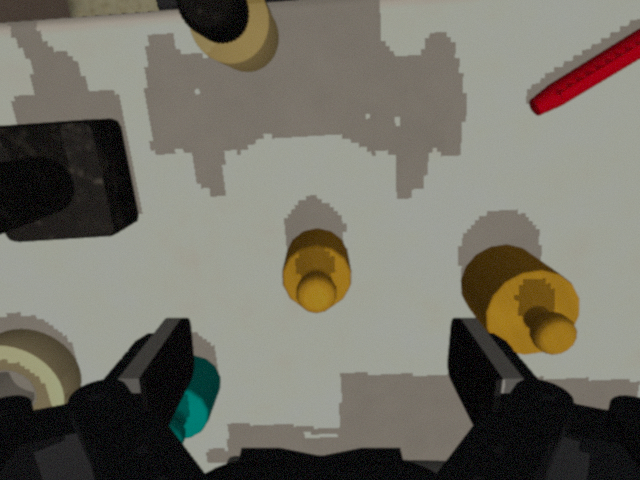

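servo_tool(
  delta_pos=[
    [-0.003, 0.02, 0],
    [0, 0.025, 0],
    [0, 0.014, 0],
  ],
  dr=[
    [0, 0, 1.2],
    [0, 0, 0],
    [0, 0, 0],
  ],
  grip=[1, 1, 1],
)

```text
t: 4.47
tool_pos: [0.4191, 0.0885, 0.0266]
tool_rot: [-1.57, 0.045, -0.058]
contact_force: [-0.1, 0.3, -0.1]
opening: 0.0856
```

servo_tool(
  delta_pos=[
    [0, 0.001, 0],
    [0, 0, 0],
    [0, 0, 0],
    [0, 0, 0],
    [0, 0, 0],
  ],
  dr=[
    [0, 0, 0],
    [0, 0, 0],
    [0, 0, 0],
    [0, 0, 0],
    [0, 0, 0],
  ],
  grip=[0.5, 0.35, 0.3, 0.25, 0.2],
  grip_force=30,
)

```text
t: 5.1
tool_pos: [0.4208, 0.0886, 0.0285]
tool_rot: [-1.571, 0.04, -0.062]
contact_force: [-0.2, -0.4, -1.5]
opening: 0.0306
```

servo_tool(
  delta_pos=[
    [0, 0, 0],
    [0, 0, 0],
    [0, 0, 0],
  ],
  dr=[
    [0, 0, 0],
    [0, 0, 0],
    [0, 0, 0],
  ],
  grip=[0.2, 0.2, 0.2],
)

```text
t: 5.48
tool_pos: [0.4204, 0.0886, 0.0281]
tool_rot: [-1.571, 0.04, -0.061]
contact_force: [-0.2, 0.8, 1.0]
opening: 0.0304
```

```bash
python3 w.py w5
```

```text
5.475 [0.4204 0.0886 0.0281] [ 0.03 -0.19  2.23 -0.    1.08 -1.47] [-0.2  0.8  1. ]
[[ 0.998  0.013  0.065]
 [-0.065 -0.001  0.998]
 [ 0.013 -1.     0.   ]]
```

View pics/w5.png

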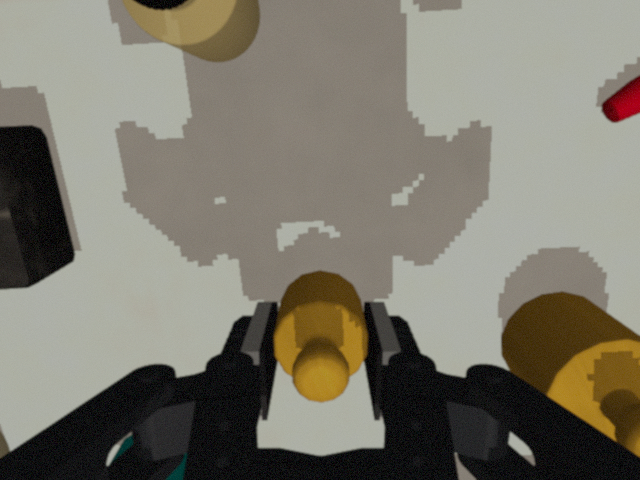

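servo_tool(
  delta_pos=[
    [0, 0, 0],
    [0, -0.02, 0],
    [0, -0.04, 0],
    [0, -0.05, 0],
  ],
  dr=[
    [0, 0, 0.7],
    [0, 0, 0],
    [0, 0, 0],
    [0, 0, 0],
  ],
  grip=[0.2, 0.2, 0.2, 0.2],
  grip_force=40,
)

```text
t: 6.02
tool_pos: [0.4163, 0.0884, 0.1352]
tool_rot: [-1.571, 0.062, -0.04]
contact_force: [0.8, 0.6, -1.3]
opening: 0.03
```

```bash
python3 w.py w6
```

```text
6.025 [0.4163 0.0884 0.1352] [ 0.03 -0.35  2.16  0.    1.35 -1.47] [ 0.8  0.6 -1.3]
[[ 0.998 -0.014  0.065]
 [-0.065 -0.     0.998]
 [-0.014 -1.    -0.001]]
```

View pics/w6.png

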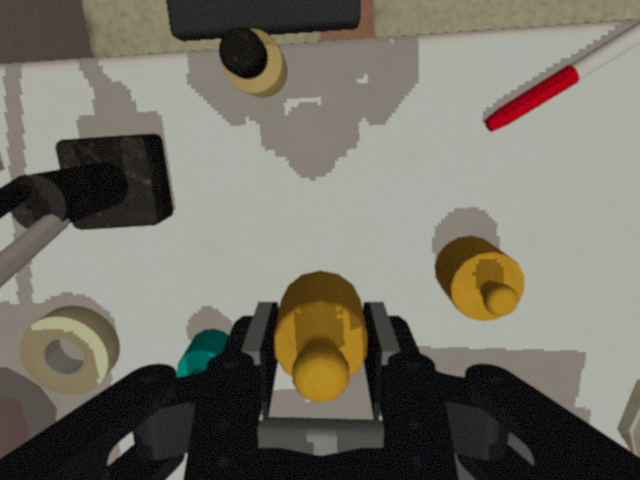

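servo_tool(
  delta_pos=[
    [0, -0.04, 0],
    [0, -0.045, 0],
    [0.04, 0, 0.02],
    [0.05, 0, 0.027],
    [0.05, 0, 0.027],
  ],
  dr=[
    [0, 0, -0.8],
    [0, 0, 0],
    [0, 0, 0],
    [0, 0, 0],
    [0, 0, 0],
  ],
  grip=[0.2, 0.2, 0.2, 0.2, 0.2],
)

```text
t: 6.7
tool_pos: [0.5686, 0.1543, 0.2384]
tool_rot: [-1.569, 0.034, -0.071]
contact_force: [0.5, -0.7, -1.8]
opening: 0.0299
```

servo_tool(
  delta_pos=[
    [0.03, 0.015, 0.015],
    [0.013, 0.015, 0.008],
    [0, 0.01, 0],
    [0, 0, 0],
  ],
  dr=[
    [0, 0, 1.2],
    [0, 0, 0],
    [0, 0, 0],
    [0, 0, 0],
  ],
  grip=[0.2, 0.2, 0.2, 0.2],
)

```text
t: 7.2
tool_pos: [0.617, 0.1763, 0.1947]
tool_rot: [-1.569, 0.053, -0.049]
contact_force: [-0.3, -0.2, -1.3]
opening: 0.0302
```

```bash
python3 w.py w7
python3 - <<'E'
from station import ctrl
import cv2
im=ctrl.get_image('scene');cv2.imwrite('pics/s7.png',cv2.resize(im[150:350,130:390,::-1],None,fx=3,fy=3,interpolation=2))
E
```

```text
7.2 [0.617  0.1763 0.1947] [ 0.16  0.13  1.62  0.    1.4  -1.34] [-0.3 -0.2 -1.3]
[[ 0.998 -0.002  0.065]
 [-0.065  0.001  0.998]
 [-0.003 -1.     0.001]]
```

View pics/w7.png

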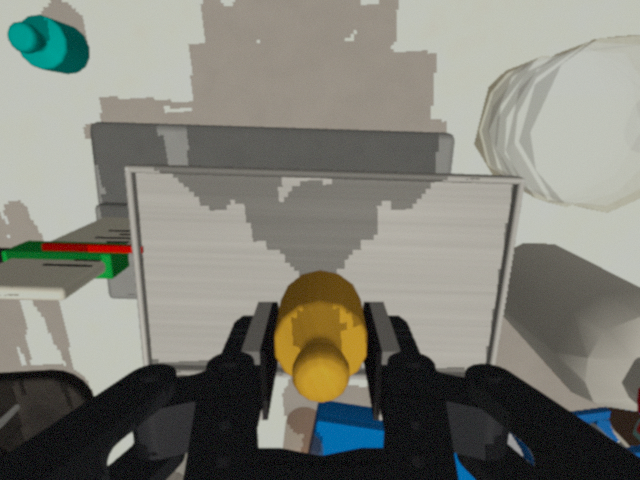

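View pics/s7.png

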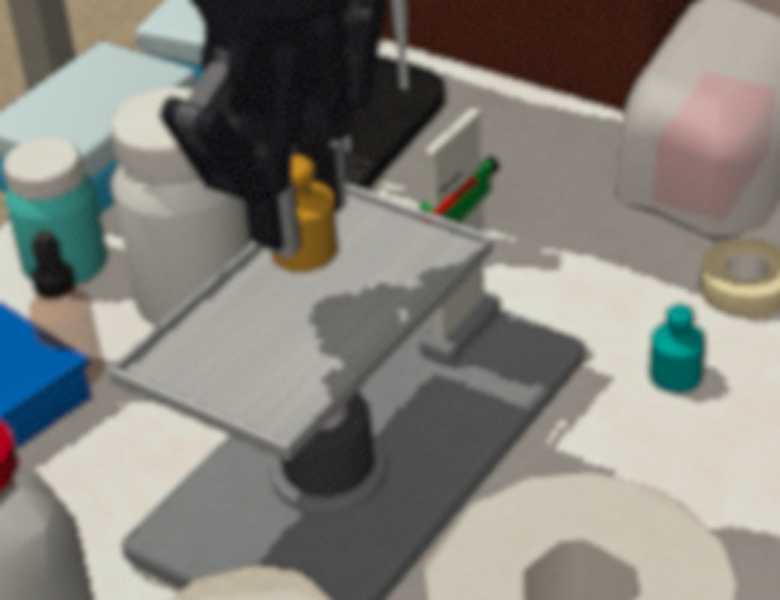

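Run:
```python
import pickle
from h import *
o,W=pickle.load(open('w7.pkl','rb'))
for u,v in((128,170),(522,180),(146,372),(497,374),(320,274)):print(atz(W,u,v,.14).round(4))
print(proj(W,(.6165,.176,.135)))
```

```text
[0.5601 0.1004 0.14  ]
[0.5751 0.2653 0.14  ]
[0.6558 0.0909 0.14  ]
[0.668  0.2592 0.14  ]
[0.6115 0.1775 0.14  ]
(np.float64(317.3732730743644), np.float64(280.7459646753286))
```

servo_tool(
  delta_pos=[
    [0, 0.012, 0],
    [0, 0.01, 0],
    [0, 0.005, 0],
    [0, 0.005, 0],
    [0, 0.003, 0],
  ],
  dr=[
    [0, 0, 0],
    [0, 0, 0],
    [0, 0, 0],
    [0, 0, 0],
    [0, 0, 0],
  ],
  grip=[0.2, 0.2, 0.2, 0.2, 0.2],
)

```text
t: 7.92
tool_pos: [0.6173, 0.1759, 0.1614]
tool_rot: [-1.568, 0.049, -0.055]
contact_force: [-0.6, -0.4, -2.1]
opening: 0.0299
```

servo_tool(
  delta_pos=[
    [0, 0.004, 0],
    [0, 0.003, 0],
    [0, 0.003, 0],
    [0, 0, 0],
  ],
  dr=[
    [0, 0, 0],
    [0, 0, 0],
    [0, 0, 0],
    [0, 0, 0],
  ],
  grip=[0.2, 0.2, 0.2, 0.2],
)

```text
t: 8.43
tool_pos: [0.6177, 0.176, 0.1515]
tool_rot: [-1.568, 0.049, -0.055]
contact_force: [-0.6, -1.0, 0.0]
opening: 0.0304
```

servo_tool(
  delta_pos=[
    [0, 0.003, 0],
    [0, 0.002, 0],
    [0, 0, 0],
    [0, 0, 0],
  ],
  dr=[
    [0, 0, 0],
    [0, 0, 0],
    [0, 0, 0],
    [0, 0, 0],
  ],
  grip=[0.2, 0.2, 0.2, 0.2],
)

```text
t: 8.93
tool_pos: [0.618, 0.1761, 0.147]
tool_rot: [-1.568, 0.048, -0.055]
contact_force: [-0.4, 0.8, 0.3]
opening: 0.0303
```

```bash
python3 w.py w8
python3 - <<'E'
from station import ctrl
import cv2
im=ctrl.get_image('scene');cv2.imwrite('pics/s8.png',cv2.resize(im[150:350,130:390,::-1],None,fx=3,fy=3,interpolation=2))
E
```

```text
8.925 [0.618  0.1761 0.147 ] [ 0.16  0.17  1.66  0.    1.31 -1.34] [-0.4  0.8  0.3]
[[ 0.998  0.005  0.066]
 [-0.066  0.002  0.998]
 [ 0.005 -1.     0.002]]
```

View pics/w8.png

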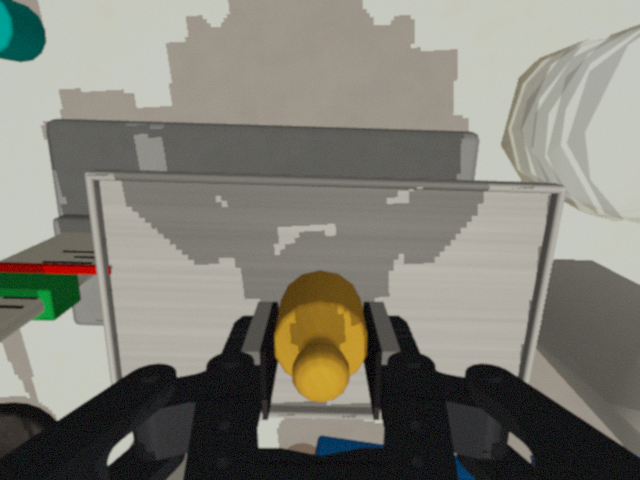

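View pics/s8.png

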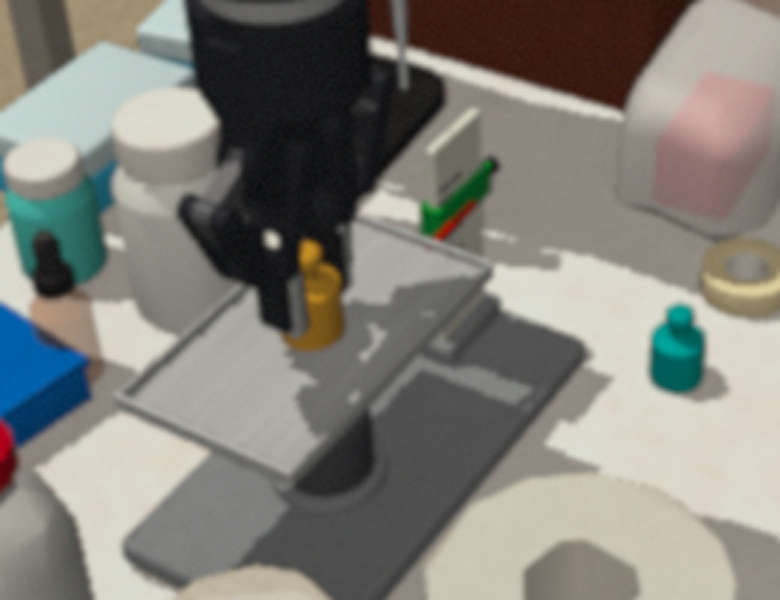

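servo_tool(
  delta_pos=[
    [0, 0, 0],
    [0, 0, 0],
    [0, 0, 0],
    [0, 0, 0],
    [0, 0, 0],
  ],
  dr=[
    [0, 0, 0],
    [0, 0, 0],
    [0, 0, 0],
    [0, 0, 0],
    [0, 0, 0],
  ],
  grip=[0.38, 0.42, 0.5, 0.6, 0.65],
  grip_force=20,
)

```text
t: 9.65
tool_pos: [0.6189, 0.1762, 0.1478]
tool_rot: [-1.567, 0.046, -0.058]
contact_force: [0.0, -0.1, 0.6]
opening: 0.0555
```

```bash
python3 w.py w9
```

```text
9.65 [0.6189 0.1762 0.1478] [ 0.16  0.17  1.66  0.    1.31 -1.34] [ 0.  -0.1  0.6]
[[ 0.998  0.007  0.066]
 [-0.066  0.002  0.998]
 [ 0.007 -1.     0.003]]
```

View pics/w9.png

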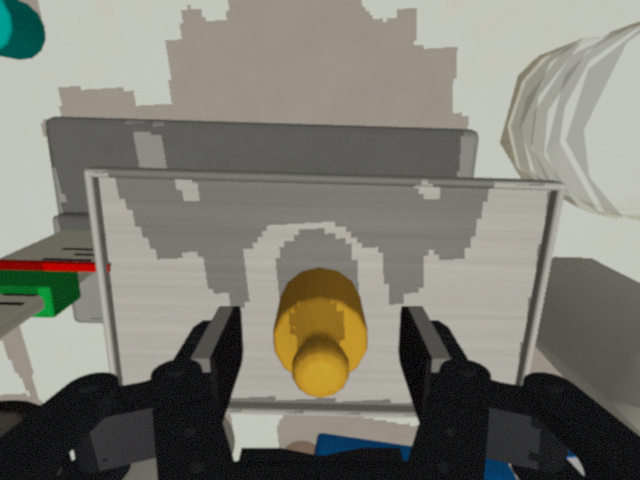

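Released and standing upright. Raising straight up, then backing off to check the pointer.

servo_tool(
  delta_pos=[
    [0, -0.02, 0],
    [0, -0.03, 0],
    [0, -0.045, 0],
    [-0.02, -0.045, 0],
    [-0.05, -0.03, 0],
  ],
  dr=[
    [0, 0, 0.4],
    [0, 0, 0],
    [0, 0, 0],
    [0, 0, 0],
    [0, 0, 0],
  ],
  grip=[0.7, 0.8, 0.8, 0.8, 0.8],
)

```text
t: 10.32
tool_pos: [0.5476, 0.1796, 0.3179]
tool_rot: [-1.569, 0.06, -0.046]
contact_force: [-0.3, 0.3, 1.3]
opening: 0.0683
```

servo_tool(
  delta_pos=[
    [-0.055, 0, 0],
    [-0.055, 0, -0.02],
    [-0.04, 0, -0.03],
    [0, 0, 0],
    [0, 0, 0],
  ],
  dr=[
    [0, 0, 0],
    [0, 0, 0],
    [0, 0, -10],
    [0, 0, -10],
    [0, 0, -10],
  ],
  grip=[0.8, 0.8, 0.8, 0.8, 0.8],
)

```text
t: 10.95
tool_pos: [0.3969, 0.1421, 0.3273]
tool_rot: [-1.543, -0.356, -0.463]
contact_force: [-0.7, 0.7, -0.6]
opening: 0.0683
```

```bash
python3 w.py w10
```

```text
10.95 [0.3969 0.1421 0.3273] [ 0.27 -0.85  2.2  -0.17  1.29 -1.23] [-0.7  0.7 -0.6]
[[ 0.865  0.498  0.068]
 [-0.062 -0.029  0.998]
 [ 0.499 -0.867  0.006]]
```

View pics/w10.png

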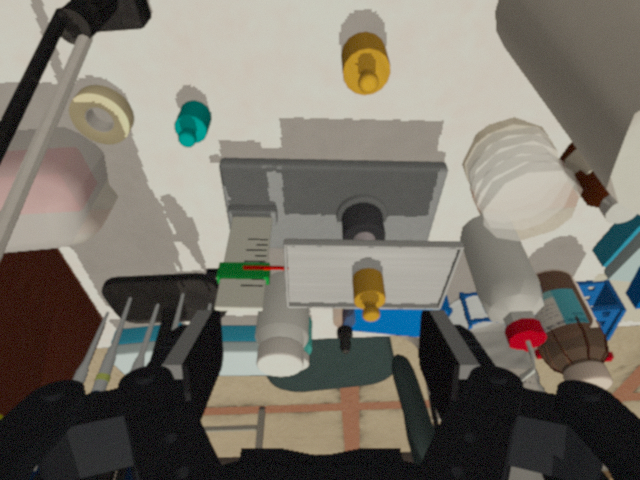

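Run:
```python
import cv2
w=cv2.imread('pics/w10.png')
cv2.imwrite('pics/c5.png',cv2.resize(w[225:325,200:300],None,fx=6,fy=6,interpolation=2))
```

```text
(no output)
```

View pics/c5.png

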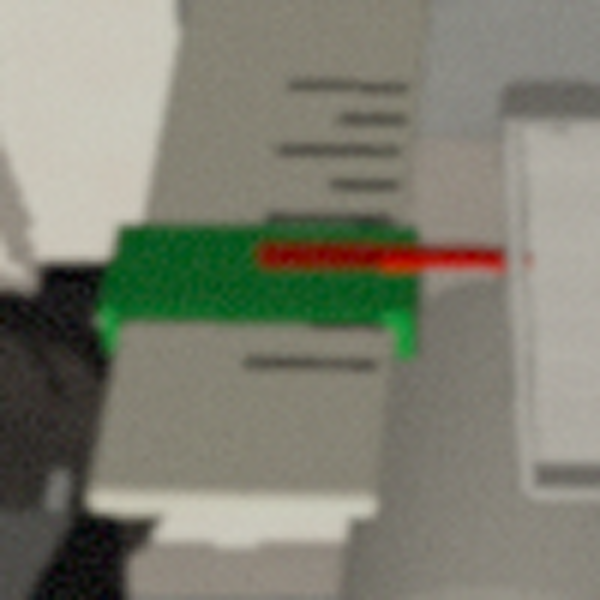

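Run:
```python
import pickle
from h import *
from station import ctrl
o,W=pickle.load(open('w10.pkl','rb'))
for nm,u,v,x in(('ptr tip',258,256,.5914),('ptr root',500,259,.5968-.002),('band bot',260,228,.5968),('band top',260,322,.5968)):
    e,d=ray(W,200+u/6,225+v/6);print(nm,(e+d*(x-e[0])/d[0]).round(4))
e,d=ray(W,367,290)
print(ctrl.get_obs()['contact_force'],ctrl.get_obs()['dq'].round(3))
print(ctrl.finish_job())
```

```text
ptr tip [0.5914 0.0539 0.1192]
ptr root [0.5948 0.0939 0.1195]
band bot [0.5968 0.0518 0.1081]
band top [0.5968 0.0543 0.1289]
[ 0.58475321  1.65178613 -1.52393002] [-0.036  0.128 -0.076  0.093  0.187 -0.077]
the job is handed in; nothing more can be done
None
```

I put the small brass weight alone on the centre of the pan, and the red pointer came to rest inside the green band. I handed the job in at about 11 s; the limit is 54 s.

- **Choice of weight:** before loading, the band measured from about 107 to 128 mm above the table. The small weight should bring the pan to 119 mm. The large one (103 mm) or both (87 mm) would have missed the band.
- **Placement:** I lowered the weight with the pan until the pan carried it, then opened the fingers. It stayed upright when I released it and in the last picture.
- **Last check:** the pointer measured about 119 mm and the band 108 to 129 mm, so the pointer sits near the middle.
- **Everything else:** I did not touch the large weight, which still stands upright on the table, or the turquoise look-alike. The band measured the same as before to within about 1 mm.
- **Disagreements:** the finger opening read about 30 mm on the 32 mm body, but the hold was secure. The arm still had slight joint motion (under 0.2 rad/s) when I handed in, well clear of the scale.

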